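Clamp the centrifuge rotor with its hex key

TASK

The rotor has just been put into the centrifuge and its clamping screw, deep down in the well of the hub, is still loose. Take the red T-handle key out of the stand, feel its hex end all the way home into the screw's socket (turn it under a light push until it drops in, never force it), turn the screw clockwise as seen from above until it stops tight, then draw the key out and lower it upright back into its empty hole in the stand, handle collar resting on the top plate. Leave the screw tight, and do not disturb the yellow key, the vials or the amber bottle.

Things in the scene. Friction and masses are not known exactly. Their poses are not given: they have to be found in the camera images.
- red_key: T-handle hex key, red cross handle, loose, about 0.24 kg, hanging upright in the stand. Origin: middle of its lower tip; z up the shank, x along the handle. Above the tip: hex, 16 mm across flats (18.5 over corners), to 40 mm; round shaft 14 mm; black collar, 32 mm across, 90 to 99 mm, which rests on the stand; handle 98 to 130 mm, 76 mm long (x), 16 mm thick (y)
- red_key_tip (a point): middle of the red key's lower tip (the key's origin). The tip is bevelled over its lowest 1 mm; two of the hex's flats face along the key's x, so it fits a socket at six angles, 60 degrees apart
- red_key_grip (a point): where to grip the red key from above: on its axis 120 mm above the tip, 10 mm below the handle's top, fingers across the 16 mm thickness. Gripped with 45 N the handle carries 0.2 to 0.3 N m about the shank before it slips in the fingers
- yellow_key: bystander: the same kind of key with a yellow handle and a thinner shank (10 mm hex), loose, hanging in the other hole of the stand; its origin is at its tip
- key_stand: fixed grey sheet-metal stand, 84 x 170 x 100 mm; origin: middle of its underside, z up, y along its row of two holes (24 mm across, 80 mm apart) in the 4 mm top plate, whose upper face is at z = 100 mm. A key hanging in it has its tip 10 mm above the bench and its handle within 0.3 rad of the stand's x axis. Either key may be in either hole
- hole_a (a point): middle of the stand's hole at its y = -40 mm, on the upper face of the top plate (100 mm above the bench)
- hole_b (a point): middle of the stand's hole at its y = +40 mm, on the upper face of the top plate (100 mm above the bench)
- centrifuge: fixed white bench centrifuge, casing 270 (x) x 230 (y) x 120 mm, front panel at -x; origin: middle of its underside, z up. Its lid stands open at the +x side, leaning back, top edge 290 mm above the bench. In the round bowl (axis at x = -15 mm) sits a light-metal rotor, which does not turn as the drive is locked; its hub, 49 mm across, rises to 137 mm
- hub_mouth (a point): middle of the mouth of the hub's vertical round well, level with the hub's top (137 mm above the bench). The well is 33 mm across at the mouth, narrows over 7 mm to 21 mm (about 1.3 mm of play to each side of the key's corners) and runs straight down to the screw's face, 25 mm below the mouth. A push of 3 to 6 N on the screw is plenty
- socket_floor (a point): middle of the floor of the screw's hex socket, 38 mm below hub_mouth on the same axis. The socket is 16.8 mm across flats, 13 mm deep; the key enters within about 0.09 rad of any of six angles, which no pose tells and which differ at each start. A key turned while only part way in rubs and sinks no further until it is turned back a little; seated, it has about 0.09 rad of play each way
- rotor_screw (a joint): clamping screw about the hub's vertical axis, rad, growing as it turns clockwise seen from above. It starts loose, at 0 to 0.25; 0.8 is tight, against a hard stop. It turns against about 0.1 N m of friction and stays where it is left; 0.15 to 0.25 N m at the stop is tight enough. The value does NOT tell the angle of its hex socket
- vial_1: bystander: glass sample vial with a screw cap, 24 mm across, 50 mm high, loose; origin: middle of its underside
- vial_2: bystander: glass sample vial with a screw cap, 24 mm across, 50 mm high, loose; origin: middle of its underside
- amber_bottle: bystander: amber glass bottle with a black cap, 47 mm across, 103 mm high, loose; origin: middle of its underside

How it is judged:
On the way, in this order (a step that is already met when the one before it is completed fails the run):
1. the red key's hex end is seated on the floor of the screw's socket (horizontal distance between red_key_tip and socket_floor below 0.003 m and z of red_key_tip in the frame of socket_floor below 0.003 m), for 0.2 s.
2. with the key in its socket the screw has been turned to its stop (value of joint rotor_screw above 0.77 rad and horizontal distance between red_key_tip and socket_floor below 0.004 m and z of red_key_tip in the frame of socket_floor below 0.006 m), for 0.1 s.
At the end, for the whole second after the job is handed in: the screw is still tight (within 0.05 rad of its stop) and the red key hangs at rest in a hole of the stand: tip within 6 mm of the hole's axis and 6 to 14 mm above the stand's underside, tilted less than 0.08 rad (value of joint rotor_screw above 0.75 rad and (horizontal distance between red_key_tip and hole_a below 0.006 m or horizontal distance between red_key_tip and hole_b below 0.006 m) and z of red_key_tip in the frame of key_stand between 0.006 and 0.014 m and angle between red_key's own z axis and vertical below 0.08 rad and linear speed of red_key below 0.02 m/s); the robot touches nothing.
It fails at once if the screw is forced past tight: the red key's contact forces on the centrifuge with rotor and screw sum to over 90 N (contact force between red_key and centrifuge above 90 N).
It fails at once if the red key is forced against the hub or the screw before it is home: more than 4 mm above the socket's floor its contact forces on the centrifuge with rotor and screw sum to over 35 N (z of red_key_tip in the frame of socket_floor above 0.004 m and contact force between red_key and centrifuge above 35 N).
It fails at once if the red key is dropped or rammed into the stand (over 40 N between them) (contact force between red_key and key_stand above 40 N).
It fails at once if the yellow key, a vial or the amber bottle is moved by more than 20 mm or tipped (distance of any of yellow_key, vial_1, vial_2, amber_bottle from where it was at the start of the episode above 0.02 m or angle between any of yellow_key, vial_1, vial_2, amber_bottle's own z axis and vertical above 0.35 rad).
It also fails if it takes over 72 s, if anything falls off the work surface, if the arm or the gripper's body presses on something with over 40 N, if the wrist force passes 120 N, or if a joint passes its speed limit or range.

ROBOT

A 7-joint arm with a two-finger parallel gripper is mounted at the origin on a cart in front of the work surface, level with it; the furniture and walls round the work are solid. World frame = base frame: x ahead of the robot, y to its left, z up, the work surface at z = 0. Lengths are in m, angles in rad, forces in N, time in s.
With the tool pointing down it reaches from about 0.425 to 0.925 m from the base axis. Payload 6.8 kg.
Tool frame: the origin (TCP) lies on the mounting face of the last link; the fingertips stand 173 mm ahead of it and the grasp point (between the pads) lies 155 mm ahead of it; z points along the fingers, y is the line along which they close (so a half turn about z gives the same grasp; the last joint's range is limited). The gripper opens to 85 mm and grips with 20 to 120 N. Pads are 22 mm wide; open, the fingers measure 114 mm over their backs; the gripper's body (76 mm by 85 mm) begins 54 mm behind the grasp point. The pads swing forward as they close: fully open they stand 13 mm farther back than shut.
Start: joints at [1.045, 0.477, 0.022, 1.555, -0.011, 1.109, -0.083], TCP at [0.274, -0.617, 0.405] pointing down, gripper open.
Joint ranges: [-2.96, 2.96], [-0.34, 2.1], [-1.41, 1.46], [0.24, 2.44], [-1.37, 4.51], [0.17, 1.92], [-2.96, 2.96]. Speed limits (rad/s): [2.39, 2.39, 3.14, 3.14, 3.14, 3.14, 3.14].

INTERFACE

Orientations are given as a unit quaternion [w, x, y, z].
In Python, from station import read_state, imaging, ticket gives the robot as it stands.
- The arm moves only by the tool servo_tool, never from a script. Its argument "series" is a list that holds one entry, the list of rows, each a list of 5 numbers: the opening, from -1 (shut) to 1 (fully open), so that 0 is half open, then the shift along the world's x, y, z scaled (see below), then the turn about the world's z scaled (see below). In form: [[[gripper, tx, ty, tz, twist], ...]]. A call has 1 to 20 rows; each row shifts and turns the commanded pose from where the row before left it; what a row does not reach is not made up. The controller multiplies each number of a shift by 0.1 m and each number of a turn by pi/4 rad. A row lasts 1/10 s, in which the tool goes at most 50 mm and 8.59 degrees, less where a joint would pass 70% of its speed; a pose out of reach is approached as far as the arm can. A call with a number of a shift or a turn outside -1 to 1 is refused whole. A call with a gripper value outside its range is refused whole. The fingers move at their own pace and stop on an object; the grip force is fixed at half the most. Time passes only in rows, so rows that do not move let the fingers close. It gives the time, the measured TCP pose, the force, the opening and the grip force at its end, in the units of the state.
- read_state(): the state, without advancing time (a new reading comes with each control period).
- imaging.grab_frame(name): name is "scene" or "side" or "wrist"; returns the picture (384x512x3 uint8, red, green, blue); there is no depth.
- imaging.camera_params(name): a dict with "K" (3x3 intrinsics, pixels), "xyz" and "rotation" of the camera in the world. Camera axes: x right, y down, z forward; pixel columns grow to the right and rows downward; lengths in m; the calibration is good to about 2 mm. A picture is of the moment at which its call begins: read the wrist's pose just before it. camera_params takes no time and is no camera call; for the wrist camera it gives the pose at the moment of the call.
- ticket.close_job(): hands the job in; it is judged then, once.
The state is a dict: "t": time; "joint_positions": joint angles; "qd": joint speeds; "joint_torque": joint torques, N m; "tcp_pos": TCP position; "eef_rot": TCP orientation; "force": force on the tool from outside, world axes, zero at the start; "torque": the same for the moment, N m; "opening": finger opening in m; "grip_force": force on a finger pad.
Only numpy, scipy, OpenCV 4.12 (cv2) and the standard library are available. Lean on these libraries where they do the work, as an engineer would, in place of code of your own. Each camera call takes 0.05 s, during which the arm holds its last target. There are 200 camera calls.

## Working session

There is one attempt and no reset: what is moved stays moved. The work goes in short steps, Python scripts to look and compute and a tool call to move; the robot and the scene stay as the last step left them, time stands still between calls to the robot, and variables do not carry over. Pictures are saved under pics/ and viewed, at most 13 in all, crops included, and the job is handed in when it is done.

Besides the shell and the picture viewer there is one more tool, called after "Emit:" as a command line: name --argument value ..., lists and objects as JSON in quotes. servo_tool: Moves the arm, as the interface text tells. Shifts and turns lie within -1 to 1; 1 stands for 0.1 m of shift or pi/4 rad of turn. Its arguments: {"type":"object","properties":{"series":{"type":"array","items":{"type":"array","items":{"type":"array","items":{"type":"number","minimum":-1,"maximum":1}}}}},"required":["series"]}

```bash
mkdir -p pics; python3 - <<'E'
from station import read_state, imaging
import cv2,numpy as np
s=read_state();print({k:np.round(v,3).tolist() for k,v in s.items()})
ims=[]
for n in("scene","side","wrist"):
    p=imaging.camera_params(n);print(n,np.round(p["K"],1).tolist(),np.round(p["xyz"],3).tolist(),np.round(p["rotation"],3).tolist())
    im=imaging.grab_frame(n);np.save(f"pics/{n}0.npy",im);cv2.imwrite(f"pics/{n}0.png",im[:,:,::-1])
E
```

```text
{'t': 0.0, 'joint_positions': [1.045, 0.478, 0.022, 1.556, -0.011, 1.109, -0.083], 'qd': [-0.001, -0.002, -0.003, -0.001, 0.001, -0.0, -0.0], 'joint_torque': [0.001, -59.646, 1.608, -28.119, 0.012, 0.01, -0.0], 'tcp_pos': [0.274, -0.617, 0.404], 'eef_rot': [-0.001, 0.978, 0.207, -0.0], 'force': [0.023, -0.407, 0.209], 'torque': [-0.003, -0.03, 0.006], 'grip_force': 0.0, 'opening': 0.086}
scene [[479.7, 0.0, 249.1], [0.0, 479.7, 186.5], [0.0, 0.0, 1.0]] [0.136, 0.665, 0.657] [0.117, -0.216, 0.845, -0.475]
side [[374.0, 0.0, 257.3], [0.0, 374.0, 198.4], [0.0, 0.0, 1.0]] [0.202, 0.509, 0.514] [0.133, -0.23, 0.836, -0.481]
wrist [[288.6, 0.0, 257.9], [0.0, 288.6, 191.5], [0.0, 0.0, 1.0]] [0.341, -0.587, 0.373] [0.122, 0.83, -0.539, -0.08]
```

View pics/scene0.png

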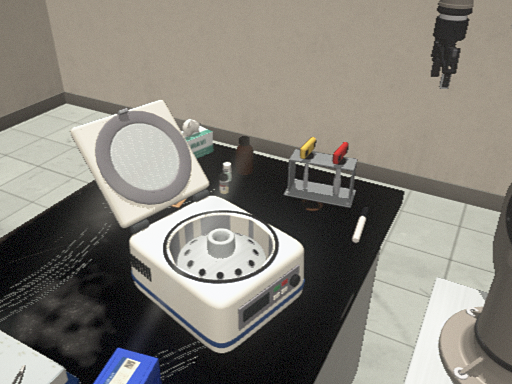

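View pics/side0.png

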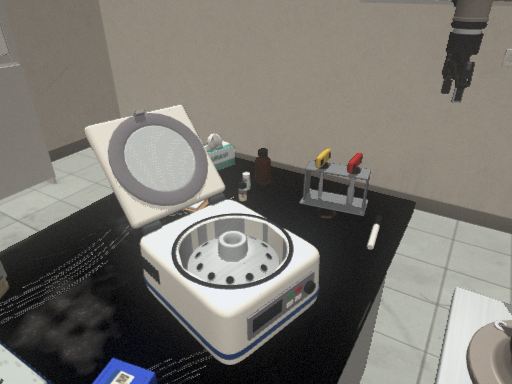

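The red key is at about (341,153) in scene and (355,162) in side. The yellow key is left of it, and the hub mouth is near (222,236) in scene and (233,240) in side.

```bash
cat > h.py <<'E'
from station import read_state, imaging
import cv2,numpy as np
def quat(q):
    from scipy.spatial.transform import Rotation as R
    return R.from_quat([q[1],q[2],q[3],q[0]])
def cam(n):
    p=imaging.camera_params(n);return np.array(p["K"]),np.array(p["xyz"]),p["rotation"]
def ray(c,uv,z):
    K,x,q=c; d=quat(q).apply(np.linalg.solve(K,[uv[0],uv[1],1])); return x+d*(z-x[2])/d[2]
def proj(c,P):
    K,x,q=c; v=K@quat(q).inv().apply(np.array(P)-x); return v[:2]/v[2]
def mask(im,col):
    h=cv2.cvtColor(im,cv2.COLOR_RGB2HSV);H,S,V=cv2.split(h)
    if col=="red": m=((H<8)|(H>172))&(S>150)&(V>60)
    else: m=(H>18)&(H<32)&(S>150)&(V>60)
    return m.astype(np.uint8)
def blob(im,col):
    n,l,st,c=cv2.connectedComponentsWithStats(mask(im,col))
    i=1+np.argmax(st[1:,4]);return c[i],st[i],l==i
E
python3 - <<'E'
from h import *
for n in("scene","side"):
    im=np.load(f"pics/{n}0.npy");c=cam(n)
    for col in("red","yellow"):
        ce,st,m=blob(im,col);print(n,col,ce.round(1),st,ray(c,ce,.124).round(4))
for n,uv in(("scene",(222,236)),("side",(233,240))): print(n,ray(cam(n),uv,.137).round(4))
a=cv2.resize(np.load("pics/scene0.npy")[200:280,170:290],None,fx=3.3,fy=3.3,interpolation=cv2.INTER_CUBIC)
b=cv2.resize(np.load("pics/side0.npy")[200:280,175:295],None,fx=3.3,fy=3.3,interpolation=cv2.INTER_CUBIC)
cv2.imwrite("pics/hub.png",np.hstack([a,b])[:,:,::-1])
E
```

```text
scene red [339.7 151.9] [333 142  15  22 155] [ 0.433  -0.3511  0.124 ]
scene yellow [306.5 146.7] [301 137  14  21  88] [ 0.5142 -0.3373  0.124 ]
side red [353.5 161.2] [348 153  14  20 117] [ 0.4341 -0.3486  0.124 ]
side yellow [322.4 154. ] [316 148  14  14  63] [ 0.518  -0.3507  0.124 ]
scene [0.4999 0.0876 0.137 ]
side [0.4981 0.0931 0.137 ]
```

View pics/hub.png

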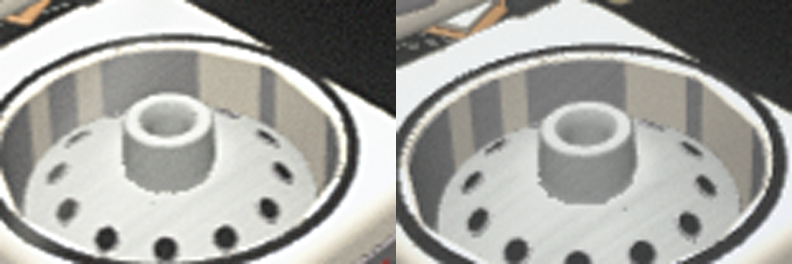

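The hub mouth is at about (221.5,236) in scene. I'm moving above the key and turning so the fingers close along world x.

Emit:
servo_tool --series '[[[1,0.2,0.27,0,0.184],[1,0.2,0.27,0,0.184],[1,0.2,0.27,0,0.184],[1,0.2,0.27,0,0.184],[1,0.2,0.27,0,0.184],[1,0.2,0.27,0,0.184],[1,0.2,0.27,0,0.184],[1,0.2,0.27,0,0.184],[1,0,0,0,0]]]'

```text
t: 1.05
tcp_pos: [0.4374, -0.3961, 0.4047]
eef_rot: [-0.0, 0.702, 0.712, 0.002]
force: [0.6, 0.6, -0.3]
opening: 0.0852
grip_force: 0.0
```

```bash
python3 - <<'E'
from h import *
s=read_state();print(s["t"],s["tcp_pos"],s["eef_rot"],s["joint_positions"])
c=cam("wrist");im=imaging.grab_frame("wrist");np.save("pics/w1.npy",im);cv2.imwrite("pics/w1.png",im[:,:,::-1])
print(c)
for col in("red","yellow"):
    ce,st,m=blob(im,col);print(col,ce,st,ray(c,ce,.14))
E
```

```text
1.05 [ 0.43737327 -0.39608957  0.40474204] [-2.48817944e-04  7.01878106e-01  7.12295193e-01  1.61870223e-03] [ 0.87244489  0.3571321  -0.30705474  1.74794492  0.11801338  1.05478493
  0.53998434]
(array([[288.58321551,   0.        , 257.89400667],
       [  0.        , 288.58321551, 191.49330523],
       [  0.        ,   0.        ,   1.        ]]), array([ 0.43633289, -0.32221738,  0.37379659]), array([0.14464069, 0.98945355, 0.00737354, 0.00252277]))
red [249.47648725 131.84362606] [ 239   85   22   95 1765] [ 0.43060983 -0.34258047  0.14      ]
yellow [345.30432759 117.40065147] [ 330   69   32   98 2149] [ 0.50583475 -0.33028679  0.14      ]
```

View pics/w1.png

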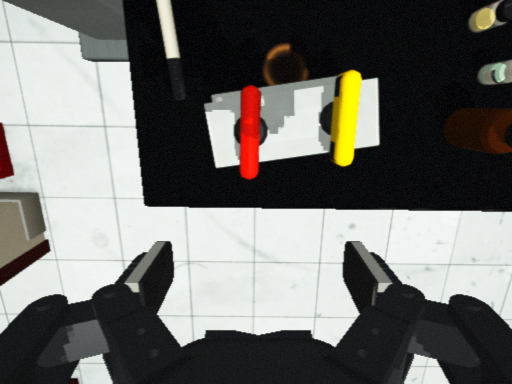

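The red handle runs from (249,86) to (249,178), almost vertical in the image. Yellow is to its right and the vials are far off.

```bash
python3 - <<'E'
from h import *
c=(np.array([[288.58,0,257.89],[0,288.58,191.49],[0,0,1]]),np.array([0.43633289,-0.32221738,0.37379659]),[0.14464069,0.98945355,0.00737354,0.00252277])
im=np.load("pics/w1.npy")
for col in("red","yellow"):
    _,_,m=blob(im,col);ys,xs=np.nonzero(m)
    cn=cv2.findContours(m.astype(np.uint8),0,2)[0];r=cv2.minAreaRect(max(cn,key=len))
    b=cv2.boxPoints(r);i=np.argsort(b[:,1]);e1=b[i[:2]].mean(0);e2=b[i[2:]].mean(0)
    for z in(.124,.132,.140):
        A,B=ray(c,e1,z),ray(c,e2,z);print(col,z,((A+B)/2).round(4),np.linalg.norm(A-B).round(4),np.arctan2(*(A-B)[1::-1]).round(3))
# collar dark pixels near red
g=im.max(2);sub=g[105:160,225:275];print((sub<40).sum());ys,xs=np.nonzero(sub<45);print(xs.min()+225,xs.max()+225,ys.min()+105,ys.max()+105, xs.mean()+225,ys.mean()+105)
for u in((xs.min()+225,132),(xs.max()+225,132)):print(ray(c,u,.109))
# stand top plate
v=cv2.cvtColor(im,cv2.COLOR_RGB2HSV);m=((v[...,1]<40)&(v[...,2]>90)).astype(np.uint8);m[:70]=0;m[172:]=0;m[:,:195]=0;m[:,390:]=0
cn=cv2.findContours(cv2.morphologyEx(m,3,np.ones((25,25))),0,2)[0];q=max(cn,key=cv2.contourArea);b=cv2.boxPoints(cv2.minAreaRect(q));print(b)
P=np.array([ray(c,x,.1) for x in b]);print(P.round(4),P.mean(0))
E
```

```text
red 0.124 [ 0.4304 -0.3459  0.124 ] 0.0789 1.556
red 0.132 [ 0.4306 -0.3451  0.132 ] 0.0764 1.556
red 0.14 [ 0.4308 -0.3444  0.14  ] 0.0739 1.556
yellow 0.124 [ 0.5098 -0.3326  0.124 ] 0.0793 1.577
yellow 0.132 [ 0.5074 -0.3323  0.132 ] 0.0768 1.577
yellow 0.14 [ 0.5051 -0.3319  0.14  ] 0.0743 1.577
118
235 266 119 142 248.64492753623188 129.54347826086956
[ 0.41680159 -0.3456182   0.109     ]
[ 0.44475978 -0.34519677  0.109     ]
[[202.26381  94.62964]
 [376.3435   70.1974 ]
 [386.69305 143.93782]
 [212.61334 168.37006]]
[[ 0.3869 -0.3138  0.1   ]
 [ 0.541  -0.291   0.1   ]
 [ 0.5594 -0.3553  0.1   ]
 [ 0.3943 -0.3813  0.1   ]] [ 0.47037983 -0.3353685   0.1       ]
```

Emit:
servo_tool --series '[[[1,-0.035,0.25,-0.1,-0.037],[1,-0.035,0.25,-0.2,0],[1,0,0,-0.2,0],[1,0,0,0,0],[1,0,0,0,0]]]'

```text
t: 1.6
tcp_pos: [0.4264, -0.3521, 0.3549]
eef_rot: [-0.0, 0.717, 0.697, -0.0]
force: [0.3, 0.7, 0.1]
opening: 0.0851
grip_force: 0.0
```

```bash
python3 - <<'E'
from h import *
s=read_state();print(s["tcp_pos"],2*np.arctan2(s["eef_rot"][2],s["eef_rot"][1]))
c=cam("wrist");im=imaging.grab_frame("wrist");_,_,m=blob(im,"red")
cn=cv2.findContours(m.astype(np.uint8),0,2)[0];b=cv2.boxPoints(cv2.minAreaRect(max(cn,key=len)));i=np.argsort(b[:,1]);e1=b[i[:2]].mean(0);e2=b[i[2:]].mean(0)
A,B=ray(c,e1,.132),ray(c,e2,.132);print(e1,e2,(A+B)/2,np.linalg.norm(A-B),np.arctan2(*(A-B)[1::-1]))
print(read_state()["tcp_pos"])
E
```

```text
[ 0.42638534 -0.35214961  0.35485549] 1.5423809132170518
[263. 146.] [263. 252.] [ 0.43024886 -0.34400476  0.132     ] 0.07829277499795011 1.5481224655748196
[ 0.42669899 -0.35228272  0.35544234]
```

Emit:
servo_tool --series '[[[1,0.036,0.076,-0.1,0.01],[1,0,0,-0.2,0],[1,0,0,-0.2,0],[1,0,0,-0.2,0],[1,0,0,0,0],[0,0,0,0,0],[-1,0,0,0,0],[-1,0,0,0,0],[-1,0,0,0,0],[-1,0,0,0,0],[-1,0,0,0,0]]]'

```text
t: 2.75
tcp_pos: [0.4306, -0.3435, 0.2854]
eef_rot: [0.0, 0.714, 0.701, -0.0]
force: [-1.8, 0.2, 6.8]
opening: 0.015
grip_force: 59.0
```

Emit:
servo_tool --series '[[[-1,0,0,0.05,0],[-1,0,0,0.1,0],[-1,0,0,0.2,0],[-1,0,0,0.2,0],[-1,0,0,0.3,0],[-1,0,0,0.3,0],[-1,0,0,0.3,0],[-1,0,0,0.25,0],[-1,0,0,0,0],[-1,0,0,0,0]]]'

```text
t: 3.75
tcp_pos: [0.4302, -0.3431, 0.4546]
eef_rot: [0.0, 0.713, 0.701, -0.0]
force: [0.3, 0.0, -4.3]
opening: 0.0147
grip_force: 58.8
```

```bash
python3 - <<'E'
from h import *
s=read_state();print(s["tcp_pos"],s["force"],s["torque"],s["opening"],2*np.arctan2(s["eef_rot"][2],s["eef_rot"][1]),s["joint_positions"])
ims=[imaging.grab_frame(n) for n in("scene","wrist")]
cs=cam("scene");np.save("pics/s2.npy",ims[0])
# dark stand hole now empty
cv2.imwrite("pics/s2.png",np.hstack([cv2.resize(ims[0][50:220,260:430],(390,390),interpolation=2),cv2.resize(ims[1],(400,390))])[:,:,::-1])
E
```

```text
[ 0.43022702 -0.34312957  0.45461032] [ 0.26951996  0.0458002  -4.29107467] [0.04056397 0.02042828 0.01130461] 0.014733563329827507 1.5527221423188744 [ 0.83412283  0.24734699 -0.32745554  1.77855751  0.08730578  1.12966833
  0.4605488 ]
```

View pics/s2.png

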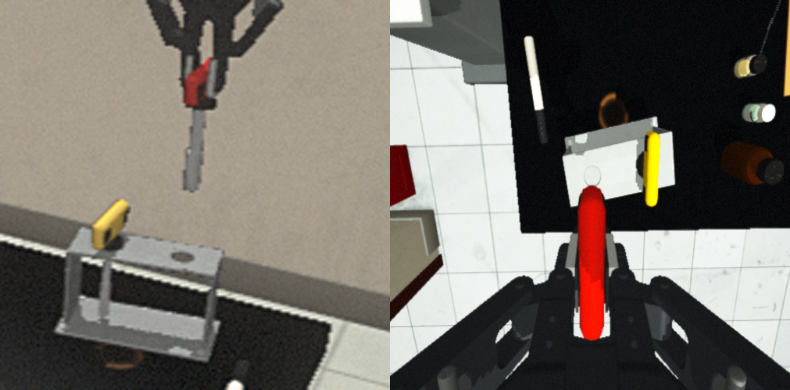

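The key hangs straight in the fingers. The empty hole shows at about (340,162) in scene.

Emit:
servo_tool --series '[[[-1,0.035,0.2,0,0],[-1,0.07,0.37,0,0],[-1,0.07,0.37,0,0],[-1,0.07,0.37,0,0],[-1,0.07,0.37,0,0],[-1,0.07,0.37,0,0],[-1,0.07,0.37,0,0],[-1,0.07,0.37,0,0],[-1,0.07,0.37,0,0],[-1,0.07,0.37,0,0],[-1,0.035,0.2,0,0],[-1,0,0,0,0],[-1,0,0,0,0]]]'

```text
t: 5.15
tcp_pos: [0.5002, 0.0295, 0.4534]
eef_rot: [-0.001, 0.713, 0.701, -0.001]
force: [-0.6, -0.8, -3.8]
opening: 0.0148
grip_force: 58.8
```

```bash
python3 - <<'E'
from h import *
s=read_state();print(s["tcp_pos"],s["force"],s["torque"],2*np.arctan2(s["eef_rot"][2],s["eef_rot"][1]),s["joint_positions"])
c=cam("wrist");im=imaging.grab_frame("wrist");np.save("pics/w3.npy",im);cv2.imwrite("pics/w3.png",im[:,:,::-1])
import pickle;pickle.dump(c,open("w3.pkl","wb"))
print(proj(c,[.5,.09,.137]), "hole scene",ray(cam("scene"),(339.8,162),.1))
for n in("scene","side"):np.save(f"pics/{n}3.npy",imaging.grab_frame(n))
E
```

```text
[0.50016682 0.0294685  0.45339493] [-0.62569552 -0.80344441 -3.82656486] [-0.06822908  0.01825408  0.00692444] 1.5536234900092822 [ 0.34466644  0.19278259 -0.59662837  1.8704358   0.11969589  1.11653436
 -0.31348365]
[257.22779513 118.8048709 ] hole scene [ 0.42827085 -0.34543227  0.1       ]
```

View pics/w3.png

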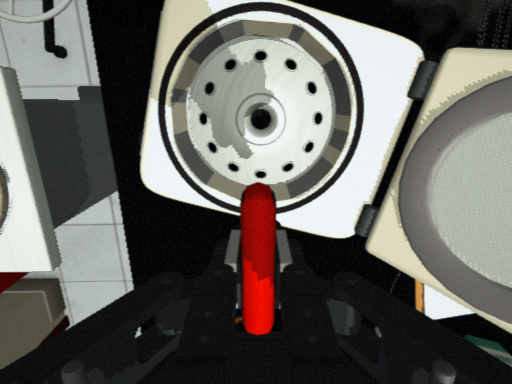

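Hub centre is near (261,119) in the wrist view, with nothing blocking it. I'll fit its rings and check the key's tip.

```bash
python3 - <<'E'
from h import *
import pickle
c=pickle.load(open("w3.pkl","rb"));im=np.load("pics/w3.npy")
g=cv2.GaussianBlur(cv2.cvtColor(im,cv2.COLOR_RGB2GRAY),(3,3),0).astype(np.float32)
# sample radial profiles in world plane z=.137
def fit(ctr,r0,r1,z,sgn):
    for it in range(6):
        pts=[]
        for a in np.linspace(0,2*np.pi,72,endpoint=False):
            rs=np.linspace(r0,r1,30);uv=np.array([proj(c,[ctr[0]+r*np.cos(a),ctr[1]+r*np.sin(a),z]) for r in rs],np.float32)
            p=cv2.remap(g,uv[None,:,0],uv[None,:,1],1)[0];d=np.gradient(p)*sgn;k=d.argmax()
            if d[k]>2: pts.append([ctr[0]+rs[k]*np.cos(a),ctr[1]+rs[k]*np.sin(a)])
        P=np.array(pts);A=np.c_[2*P,np.ones(len(P))];
        w=np.ones(len(P))
        for _ in range(8):
            x=np.linalg.lstsq(A*w[:,None],(P**2).sum(1)*w,rcond=None)[0];R=np.sqrt(x[2]+x[:2]@x[:2]);e=np.abs(np.hypot(*(P-x[:2]).T)-R);w=1/np.maximum(e,.0005)
        ctr=x[:2]
    return ctr.round(4),R.round(4),len(P),np.median(e).round(4)
c0=ray(c,(261,119),.137)[:2];print(c0)
print("outer",fit(c0,.020,.029,.137,-1),fit(c0,.020,.029,.137,1))
print("mouth",fit(c0,.012,.020,.137,1),fit(c0,.012,.020,.137,-1))
print("bore",fit(c0,.006,.014,.130,1))
crop=cv2.resize(im[85:153,225:297],(390,368),interpolation=2)
cs=cam("scene");t=[.5002,.0295,.1784];u=proj(cs,t);print("tip exp scene",u)
s=np.load("pics/scene3.npy");x,y=int(u[0]),int(u[1]);print(x,y)
crop2=cv2.resize(s[y-50:y+18,x-36:x+36],(390,368),interpolation=2)
cv2.imwrite("pics/c3.png",np.hstack([crop,crop2])[:,:,::-1])
E
```

```text
[0.50361644 0.08975875]
outer (array([0.503 , 0.0891]), np.float64(0.0225), 72, np.float64(0.0002)) (array([0.503 , 0.0892]), np.float64(0.0248), 69, np.float64(0.0002))
mouth (array([0.5031, 0.0891]), np.float64(0.016), 72, np.float64(0.0002)) (array([0.5048, 0.0845]), np.float64(0.0183), 50, np.float64(0.0005))
bore (array([0.503 , 0.0896]), np.float64(0.0098), 72, np.float64(0.0002))
tip exp scene [237.85104444 200.80809973]
237 200
```

View pics/c3.png

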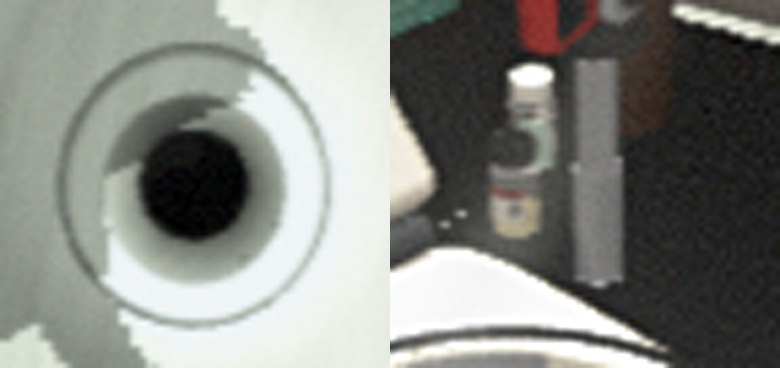

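```bash
python3 - <<'E'
from h import *
for n,hub in(("scene",(221.5,236)),("side",(233,239.6))):
    c=cam(n);b=np.array([.503,.0892])-ray(c,hub,.137)[:2];print(n,"bias",b)
    im=np.load(f"pics/{n}3.npy")
    u=proj(c,[.5002,.0295,.1784]);print(u)
    x,y=u.astype(int)
    # key shaft columns vs rows: grey bright vs dark
    g=im.max(2).astype(int)
    for r in range(y-22,y+6,2): print(r,g[r,x-9:x+12].tolist())
    if n=="scene":print("tip",ray(c,(239.4,201.5),.1784)[:2]+b)
E
```

```text
scene bias [0.00235992 0.00121694]
[237.85104444 200.80809973]
178 [131, 154, 140, 106, 71, 69, 73, 94, 121, 126, 126, 129, 121, 123, 100, 64, 38, 40, 39, 37, 37]
180 [170, 162, 142, 99, 72, 72, 106, 141, 125, 123, 130, 127, 131, 121, 125, 113, 45, 35, 39, 32, 35]
182 [102, 75, 77, 76, 77, 70, 89, 125, 132, 135, 134, 133, 126, 126, 122, 101, 45, 43, 38, 38, 42]
184 [95, 82, 73, 74, 75, 71, 82, 119, 130, 130, 124, 120, 117, 120, 113, 97, 42, 36, 40, 40, 41]
186 [102, 79, 76, 77, 73, 70, 84, 120, 124, 124, 132, 121, 123, 113, 113, 98, 45, 40, 39, 45, 38]
188 [132, 82, 70, 79, 72, 68, 83, 114, 131, 130, 129, 125, 117, 117, 112, 96, 51, 36, 44, 30, 46]
190 [115, 82, 71, 72, 62, 63, 73, 110, 132, 126, 129, 123, 116, 120, 113, 95, 48, 44, 40, 41, 35]
192 [111, 74, 71, 68, 66, 52, 73, 107, 127, 133, 124, 123, 118, 119, 110, 99, 48, 36, 39, 39, 41]
194 [75, 71, 70, 66, 62, 54, 62, 94, 124, 128, 129, 124, 119, 119, 109, 94, 49, 37, 49, 44, 34]
196 [75, 71, 65, 66, 57, 60, 57, 92, 120, 126, 133, 119, 121, 117, 117, 95, 49, 44, 39, 38, 36]
198 [68, 65, 61, 65, 54, 52, 58, 93, 114, 124, 131, 124
[... 1125 characters left out ...]
6, 45]
193 [101, 100, 109, 94, 79, 57, 86, 114, 121, 123, 119, 115, 112, 110, 113, 107, 52, 48, 49, 42, 46]
195 [114, 129, 154, 151, 115, 62, 81, 113, 117, 120, 121, 117, 113, 111, 111, 106, 53, 47, 48, 50, 47]
197 [132, 144, 143, 158, 122, 62, 80, 110, 116, 122, 119, 117, 114, 112, 113, 104, 51, 46, 47, 47, 42]
199 [163, 160, 162, 148, 124, 56, 72, 107, 113, 121, 120, 117, 114, 113, 111, 108, 50, 49, 46, 52, 46]
201 [94, 88, 65, 63, 53, 60, 72, 105, 108, 119, 123, 120, 117, 112, 109, 103, 50, 48, 54, 48, 51]
203 [58, 59, 56, 58, 58, 51, 55, 65, 90, 108, 115, 118, 111, 100, 70, 68, 54, 53, 50, 45, 52]
205 [240, 189, 107, 71, 57, 58, 52, 57, 53, 53, 57, 54, 55, 49, 52, 52, 50, 49, 50, 50, 49]
```

Emit:
servo_tool --series '[[[-1,0.018,0.3,0,0],[-1,0.018,0.29,0,0],[-1,0,0,-0.15,0],[-1,0,0,-0.15,0],[-1,0,0,-0.1,0],[-1,0,0,-0.05,0],[-1,0,0,0,0],[-1,0,0,0,0]]]'

```text
t: 6.1
tcp_pos: [0.5043, 0.0884, 0.4102]
eef_rot: [0.0, 0.714, 0.7, 0.0]
force: [-0.0, -0.5, -2.3]
opening: 0.0152
grip_force: 58.7
```

```bash
cat > st.py <<'E'
from h import *
s=read_state();print(s["t"],s["tcp_pos"].round(4),"tipz",round(s["tcp_pos"][2]-.275,4),"F",np.round(s["force"],2),"T",np.round(s["torque"],3),"yaw",round(2*np.arctan2(s["eef_rot"][2],s["eef_rot"][1]),4),"q7",round(s["joint_positions"][6],3),s["opening"])
E
python3 st.py; python3 - <<'E'
from h import *
ims=[]
for n in("scene","side"):
    c=cam(n);u=proj(c,[.5037,.0885,.14]).astype(int);im=imaging.grab_frame(n)
    ims.append(cv2.resize(im[u[1]-34:u[1]+26,u[0]-35:u[0]+30],(390,360),interpolation=2))
cv2.imwrite("pics/c4.png",np.hstack(ims)[:,:,::-1])
E
```

```text
6.1 [0.5043 0.0884 0.4102] tipz 0.1352 F [-0.02 -0.45 -2.34] T [ 0.034 -0.006 -0.02 ] yaw 1.5519 q7 -0.48 0.015176144964573951
```

View pics/c4.png

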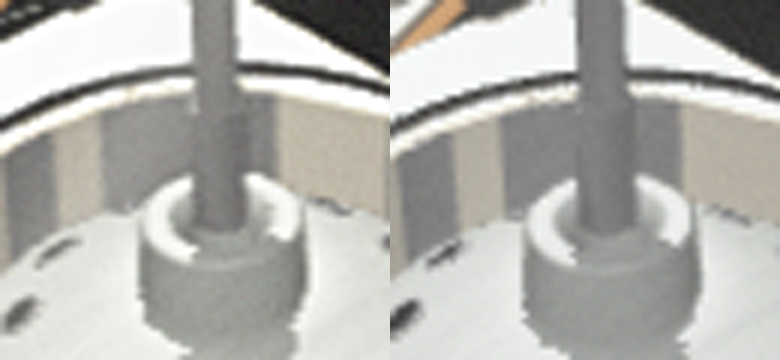

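The tip is centred in the mouth in both views, so I'm going down gently.

Emit:
servo_tool --series '[[[-1,0,0,-0.05,0],[-1,0,0,-0.05,0],[-1,0,0,0,0]]]'

```text
t: 6.5
tcp_pos: [0.5038, 0.0885, 0.3988]
eef_rot: [-0.0, 0.713, 0.701, -0.001]
force: [-0.1, -1.0, -1.9]
opening: 0.0151
grip_force: 58.7
```

```bash
python3 st.py
```

```text
6.5 [0.5038 0.0885 0.3988] tipz 0.1238 F [-0.13 -0.98 -1.94] T [ 0.016 -0.034 -0.001] yaw 1.5527 q7 -0.489 0.01509305105788908
```

Emit:
servo_tool --series '[[[-1,0,0,-0.04,0],[-1,0,0,-0.04,0],[-1,0,0,0,0]]]'

```text
t: 6.8
tcp_pos: [0.5039, 0.0885, 0.391]
eef_rot: [-0.0, 0.713, 0.701, -0.0]
force: [-1.5, 0.1, -2.5]
opening: 0.0148
grip_force: 58.7
```

```bash
python3 st.py
```

```text
6.8 [0.5039 0.0885 0.391 ] tipz 0.116 F [-1.48  0.11 -2.51] T [-0.002  0.007 -0.027] yaw 1.5527 q7 -0.496 0.014764825156868043
```

Emit:
servo_tool --series '[[[-1,0,0,-0.02,0],[-1,0,0,-0.02,0],[-1,0,0,0,0]]]'

```text
t: 7.1
tcp_pos: [0.5041, 0.0887, 0.3875]
eef_rot: [-0.0, 0.713, 0.701, -0.0]
force: [0.2, -0.2, -2.4]
opening: 0.0153
grip_force: 58.8
```

```bash
python3 st.py
```

```text
7.1 [0.5041 0.0887 0.3875] tipz 0.1125 F [ 0.22 -0.22 -2.4 ] T [0.069 0.031 0.067] yaw 1.5527 q7 -0.499 0.015268518322905406
```

Emit:
servo_tool --series '[[[-1,0,0,-0.01,0],[-1,0,0,-0.01,0],[-1,0,0,0,0]]]'

```text
t: 7.4
tcp_pos: [0.5043, 0.0889, 0.3867]
eef_rot: [0.0, 0.713, 0.701, 0.0]
force: [-1.0, -0.1, 5.4]
opening: 0.0149
grip_force: 60.1
```

```bash
python3 st.py
```

```text
7.4 [0.5043 0.0889 0.3867] tipz 0.1117 F [-0.98 -0.12  5.4 ] T [-0.172  0.662 -0.009] yaw 1.5526 q7 -0.501 0.014922876275663993
```

Emit:
servo_tool --series '[[[-1,0,0,0.002,-0.05],[-1,0,0,0,-0.05],[-1,0,0,0,-0.05],[-1,0,0,0,0]]]'

```text
t: 7.8
tcp_pos: [0.5044, 0.0891, 0.3869]
eef_rot: [0.0, 0.754, 0.657, 0.001]
force: [-1.1, 1.1, 5.3]
opening: 0.0149
grip_force: 59.9
```

```bash
python3 st.py
```

```text
7.8 [0.5044 0.0891 0.3869] tipz 0.1119 F [-1.07  1.1   5.35] T [0.116 0.29  0.017] yaw 1.4348 q7 -0.611 0.014868847806646565
```

Emit:
servo_tool --series '[[[-1,0,0,0.002,-0.05],[-1,0,0,0,-0.05],[-1,0,0,0,-0.05],[-1,0,0,0,0]]]'

```text
t: 8.2
tcp_pos: [0.5045, 0.0892, 0.3868]
eef_rot: [0.0, 0.791, 0.612, 0.001]
force: [-0.6, 1.5, 3.8]
opening: 0.0153
grip_force: 59.8
```

Emit:
servo_tool --series '[[[-1,0,0,0,-0.05],[-1,0,0,0,-0.05],[-1,0,0,0,-0.05],[-1,0,0,0,0]]]'

```text
t: 8.6
tcp_pos: [0.5045, 0.0891, 0.3868]
eef_rot: [0.0, 0.825, 0.565, 0.001]
force: [0.0, 1.4, 5.3]
opening: 0.0151
grip_force: 59.9
```

Emit:
servo_tool --series '[[[-1,0,0,0,-0.05],[-1,0,0,0,-0.05],[-1,0,0,0,-0.05],[-1,0,0,0,0]]]'

```text
t: 9.0
tcp_pos: [0.5045, 0.089, 0.3867]
eef_rot: [0.0, 0.857, 0.516, 0.001]
force: [0.2, 1.9, 4.6]
opening: 0.0153
grip_force: 59.9
```

```bash
python3 st.py
```

```text
9.0 [0.5045 0.089  0.3867] tipz 0.1117 F [0.18 1.94 4.6 ] T [ 0.512 -0.243  0.043] yaw 1.0832 q7 -0.942 0.01527976689045735
```

Emit:
servo_tool --series '[[[-1,0,0,0,-0.05],[-1,0,0,0,-0.05],[-1,0,0,0,-0.05],[-1,0,0,0,0]]]'

```text
t: 9.4
tcp_pos: [0.5044, 0.089, 0.3865]
eef_rot: [0.0, 0.886, 0.464, 0.001]
force: [1.2, 1.2, 5.0]
opening: 0.0148
grip_force: 59.8
```

Emit:
servo_tool --series '[[[-1,0,0,0,-0.05],[-1,0,0,0,-0.05],[-1,0,0,0,-0.05],[-1,0,0,0,0]]]'

```text
t: 9.8
tcp_pos: [0.5038, 0.0886, 0.3853]
eef_rot: [-0.0, 0.911, 0.411, -0.0]
force: [1.7, 1.9, -2.3]
opening: 0.0153
grip_force: 58.9
```

```bash
python3 st.py
```

```text
9.8 [0.5038 0.0886 0.3853] tipz 0.1103 F [ 1.69  1.88 -2.32] T [ 0.672 -0.49  -0.008] yaw 0.8478 q7 -1.164 0.01530036094324536
```

It dropped in at a yaw of about 0.85, so I'm lowering.

Emit:
servo_tool --series '[[[-1,0,0,-0.01,0],[-1,0,0,-0.01,0],[-1,0,0,0,0]]]'

```text
t: 10.1
tcp_pos: [0.5039, 0.0887, 0.3837]
eef_rot: [-0.0, 0.912, 0.411, -0.0]
force: [0.7, 2.2, -3.6]
opening: 0.0153
grip_force: 58.7
```

```bash
python3 st.py
```

```text
10.1 [0.5039 0.0887 0.3837] tipz 0.1087 F [ 0.69  2.16 -3.6 ] T [ 0.77  -0.297 -0.013] yaw 0.8469 q7 -1.167 0.015294062452816845
```

Emit:
servo_tool --series '[[[-1,0,0.003,-0.01,0],[-1,0,0,-0.01,0],[-1,0,0,-0.01,0],[-1,0,0,0,0]]]'

```text
t: 10.5
tcp_pos: [0.504, 0.0889, 0.3809]
eef_rot: [-0.0, 0.912, 0.41, -0.0]
force: [-0.4, 1.2, -2.8]
opening: 0.0151
grip_force: 58.8
```

```bash
python3 st.py
```

```text
10.5 [0.504  0.0889 0.3809] tipz 0.1059 F [-0.42  1.2  -2.81] T [ 0.555 -0.121  0.026] yaw 0.8458 q7 -1.171 0.015124969901092094
```

Emit:
servo_tool --series '[[[-1,0,0.002,-0.01,0],[-1,0,0,-0.01,0],[-1,0,0,-0.01,0],[-1,0,0,-0.01,0],[-1,0,0,0,0]]]'

```text
t: 11.0
tcp_pos: [0.504, 0.089, 0.3769]
eef_rot: [0.0, 0.912, 0.41, -0.0]
force: [0.2, 2.0, -3.3]
opening: 0.0149
grip_force: 58.8
```

```bash
python3 st.py
```

```text
11.0 [0.504  0.089  0.3769] tipz 0.1019 F [ 0.19  1.95 -3.34] T [ 0.359  0.001 -0.024] yaw 0.8458 q7 -1.174 0.014924814330693627
```

Emit:
servo_tool --series '[[[-1,0,0.002,-0.01,0],[-1,0,0,-0.01,0],[-1,0,0,-0.01,0],[-1,0,0,0,0]]]'

```text
t: 11.4
tcp_pos: [0.5041, 0.0893, 0.3744]
eef_rot: [0.0, 0.912, 0.41, -0.0]
force: [-1.6, 0.5, 0.5]
opening: 0.0151
grip_force: 59.4
```

```bash
python3 st.py
```

```text
11.4 [0.5041 0.0893 0.3744] tipz 0.0994 F [-1.59  0.46  0.52] T [0.044 0.326 0.023] yaw 0.8458 q7 -1.177 0.015097381635310119
```

It's home, with first contact at 0.0994. I'll add a slight push, hold, then start turning clockwise.

Emit:
servo_tool --series '[[[-1,0,0,-0.002,0],[-1,0,0,0,0],[-1,0,0,0,0],[-1,0,0,0,-0.08],[-1,0,0,0,-0.08],[-1,0,0,0,-0.08],[-1,0,0,0,-0.08],[-1,0,0,0,-0.08],[-1,0,0,0,0]]]'

```text
t: 12.3
tcp_pos: [0.5043, 0.0894, 0.3743]
eef_rot: [0.0, 0.965, 0.262, 0.0]
force: [-1.7, -0.8, 5.3]
opening: 0.0154
grip_force: 59.9
```

```bash
python3 st.py
```

```text
12.3 [0.5043 0.0894 0.3743] tipz 0.0993 F [-1.72 -0.82  5.27] T [-0.17   0.476 -0.003] yaw 0.5311 q7 -1.474 0.01542501908240043
```

Emit:
servo_tool --series '[[[-1,0,0,0.002,-0.06],[-1,0,0,0,-0.06],[-1,0,0,0,-0.06]]]'

```text
t: 12.6
tcp_pos: [0.5043, 0.0892, 0.3743]
eef_rot: [0.0, 0.981, 0.194, 0.0]
force: [-1.2, 0.0, 4.7]
opening: 0.0148
grip_force: 59.8
```

```bash
python3 st.py
```

```text
12.6 [0.5043 0.0892 0.3743] tipz 0.0993 F [-1.17  0.02  4.73] T [-0.284  0.327  0.14 ] yaw 0.3902 q7 -1.606 0.014790167283427127
```

Emit:
servo_tool --series '[[[-1,0,0,0,-0.05],[-1,0,0,0,-0.05],[-1,0,0,0,-0.05]]]'

```text
t: 12.9
tcp_pos: [0.5043, 0.0891, 0.3744]
eef_rot: [0.0, 0.991, 0.136, 0.0]
force: [-0.8, -2.2, 3.8]
opening: 0.0151
grip_force: 59.8
```

```bash
python3 st.py
```

```text
12.9 [0.5043 0.0891 0.3744] tipz 0.0994 F [-0.77 -2.15  3.77] T [-0.326  0.361  0.074] yaw 0.2727 q7 -1.717 0.01514871754866718
```

Emit:
servo_tool --series '[[[-1,0,0,0,-0.04],[-1,0,0,0,-0.04],[-1,0,0,0,-0.04]]]'

```text
t: 13.2
tcp_pos: [0.5043, 0.0891, 0.3743]
eef_rot: [0.0, 0.996, 0.088, 0.0]
force: [-0.5, -2.1, 5.4]
opening: 0.0148
grip_force: 59.9
```

```bash
python3 st.py
```

```text
13.2 [0.5043 0.0891 0.3743] tipz 0.0993 F [-0.51 -2.06  5.43] T [-0.514  0.198  0.086] yaw 0.1765 q7 -1.808 0.014847313831008211
```

Emit:
servo_tool --series '[[[-1,0,0,0.001,-0.03],[-1,0,0,0,-0.03]]]'

```text
t: 13.4
tcp_pos: [0.5043, 0.0891, 0.3743]
eef_rot: [0.0, 0.998, 0.065, 0.0]
force: [-1.0, -2.9, 5.0]
opening: 0.0148
grip_force: 59.9
```

```bash
python3 st.py
```

```text
13.4 [0.5043 0.0891 0.3743] tipz 0.0993 F [-0.96 -2.94  4.96] T [-0.684  0.113  0.119] yaw 0.1294 q7 -1.853 0.014820435023618758
```

Emit:
servo_tool --series '[[[-1,0,0,0,-0.03],[-1,0,0,0,-0.03]]]'

```text
t: 13.6
tcp_pos: [0.5042, 0.0891, 0.3743]
eef_rot: [0.0, 0.999, 0.041, 0.0]
force: [-0.3, -2.0, 5.4]
opening: 0.0148
grip_force: 59.9
```

```bash
python3 st.py
```

```text
13.6 [0.5042 0.0891 0.3743] tipz 0.0993 F [-0.27 -2.01  5.39] T [-0.807  0.073  0.066] yaw 0.0821 q7 -1.898 0.014836772088075526
```

Emit:
servo_tool --series '[[[-1,0,-0.002,0,-0.03],[-1,0,0,0,-0.03]]]'

```text
t: 13.8
tcp_pos: [0.5042, 0.089, 0.3743]
eef_rot: [0.0, 1.0, 0.018, 0.0]
force: [0.2, -3.1, 4.8]
opening: 0.0146
grip_force: 59.9
```

```bash
python3 st.py
```

```text
13.8 [0.5042 0.089  0.3743] tipz 0.0993 F [ 0.16 -3.07  4.76] T [-0.728  0.079  0.149] yaw 0.035 q7 -1.942 0.014644543512968592
```

Emit:
servo_tool --series '[[[-1,0,0,0,-0.03],[-1,0,0,0,-0.03]]]'

```text
t: 14.0
tcp_pos: [0.5042, 0.0889, 0.3743]
eef_rot: [0.0, 1.0, -0.006, 0.0]
force: [-0.4, -1.8, 6.2]
opening: 0.0149
grip_force: 59.9
```

```bash
python3 st.py
```

```text
14.0 [0.5042 0.0889 0.3743] tipz 0.0993 F [-0.43 -1.76  6.16] T [-0.795  0.127  0.106] yaw -0.0121 q7 -1.986 0.014899877131002428
```

Emit:
servo_tool --series '[[[-1,0,-0.002,0.001,-0.03],[-1,0,0,0,-0.03]]]'

```text
t: 14.2
tcp_pos: [0.5042, 0.0888, 0.3743]
eef_rot: [0.0, 1.0, -0.03, 0.0]
force: [0.7, -3.2, 4.1]
opening: 0.0151
grip_force: 59.8
```

```bash
python3 st.py
```

```text
14.2 [0.5042 0.0888 0.3743] tipz 0.0993 F [ 0.7  -3.19  4.12] T [-0.734  0.063  0.215] yaw -0.0591 q7 -2.031 0.015062608725631105
```

Emit:
servo_tool --series '[[[-1,0,0,0,-0.03],[-1,0,0,0,-0.03]]]'

```text
t: 14.4
tcp_pos: [0.5041, 0.0889, 0.3743]
eef_rot: [0.0, 0.999, -0.053, 0.0]
force: [-0.0, -4.4, 4.6]
opening: 0.015
grip_force: 59.9
```

```bash
python3 st.py
```

```text
14.4 [0.5041 0.0889 0.3743] tipz 0.0993 F [-0.   -4.37  4.56] T [-0.809 -0.015  0.375] yaw -0.106 q7 -2.075 0.015036001224373456
```

The torque rose to 0.37 N m, well above the running friction, so the screw is at its stop. I'll hold, back off into the play, and draw the key out.

Emit:
servo_tool --series '[[[-1,0,0,0,0],[-1,0,0,0,0],[-1,0,0,0,0.05],[-1,0,0,0,0.05],[-1,0,0,0,0.04],[-1,0,0,0,0]]]'

```text
t: 15.0
tcp_pos: [0.5042, 0.0889, 0.3743]
eef_rot: [-0.0, 1.0, 0.003, 0.0]
force: [0.5, -2.1, 4.7]
opening: 0.0148
grip_force: 59.8
```

```bash
python3 st.py
```

```text
15.0 [0.5042 0.0889 0.3743] tipz 0.0993 F [ 0.52 -2.09  4.72] T [-0.783 -0.157  0.019] yaw 0.0056 q7 -1.969 0.014846794144281767
```

Emit:
servo_tool --series '[[[-1,0,-0.004,0.01,0],[-1,0,0,0.03,0],[-1,0,0,0.05,0],[-1,0,0,0.05,0],[-1,0,0,0.05,0],[-1,0,0,0,0]]]'

```text
t: 15.6
tcp_pos: [0.504, 0.089, 0.3941]
eef_rot: [-0.0, 1.0, 0.003, 0.0]
force: [0.7, -0.2, -1.9]
opening: 0.0153
grip_force: 58.8
```

```bash
python3 st.py
```

```text
15.6 [0.504  0.089  0.3941] tipz 0.1191 F [ 0.67 -0.19 -1.85] T [ 0.01  -0.094 -0.009] yaw 0.0057 q7 -1.958 0.01533122599667464
```

Emit:
servo_tool --series '[[[-1,0,0,0.15,0],[-1,0,0,0.25,0],[-1,0,0,0.25,0],[-1,-0.06,-0.3,0,0.16],[-1,-0.06,-0.39,0,0.164],[-1,-0.06,-0.39,0,0.164],[-1,-0.06,-0.39,0,0.164],[-1,-0.06,-0.39,0,0.164],[-1,-0.06,-0.39,0,0.164],[-1,-0.06,-0.39,0,0.164],[-1,-0.06,-0.39,0,0.164],[-1,-0.06,-0.39,0,0.164],[-1,-0.06,-0.39,0,0.164],[-1,-0.06,-0.39,0,0.164],[-1,-0.06,-0.39,0,0.164],[-1,-0.017,-0.05,0,0],[-1,0,0,0,0],[-1,0,0,0,0]]]'

```text
t: 17.4
tcp_pos: [0.4308, -0.3742, 0.458]
eef_rot: [-0.001, 0.715, 0.699, 0.0]
force: [0.7, -0.1, -3.5]
opening: 0.0153
grip_force: 59.0
```

```bash
python3 st.py; python3 - <<'E'
from h import *
import pickle
c=cam("wrist");im=imaging.grab_frame("wrist");np.save("pics/w5.npy",im);pickle.dump(c,open("w5.pkl","wb"))
sc=imaging.grab_frame("scene");np.save("pics/scene5.npy",sc)
p=proj(c,[.4305,-.344,.1]);print(p);x,y=p.astype(int)
y0=max(y-40,0);a=cv2.resize(im[y0:y0+80,x-40:x+40],(390,390),interpolation=2)
b=cv2.resize(sc[100:180,295:375],(390,390),interpolation=2)
print(x-40,y0)
cv2.imwrite("pics/c5.png",np.hstack([a,b])[:,:,::-1])
E
```

```text
17.4 [ 0.4308 -0.3742  0.458 ] tipz 0.183 F [ 0.7  -0.06 -3.53] T [ 0.042  0.028 -0.042] yaw 1.5484 q7 0.542 0.015252729083695439
[256.809959   145.28778182]
216 105
```

View pics/c5.png

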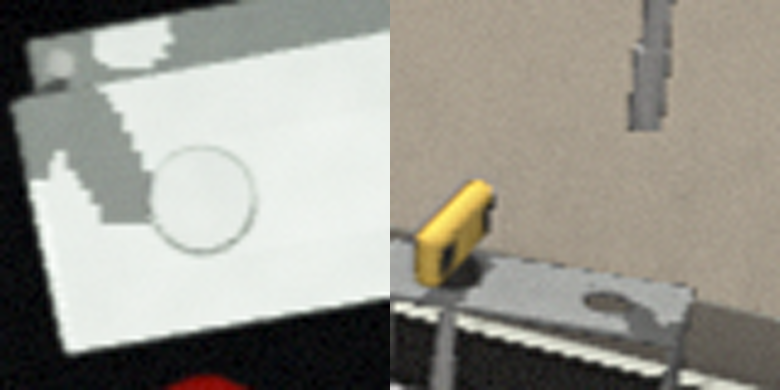

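The hole shows at (257.6,146.0) in the wrist view, and the key tip hangs straight.

```bash
python3 - <<'E'
from h import *
import pickle
c=pickle.load(open("w5.pkl","rb"));im=np.load("pics/w5.npy")
g=cv2.GaussianBlur(cv2.cvtColor(im,cv2.COLOR_RGB2GRAY),(3,3),0).astype(np.float32)
ctr=ray(c,(257.6,146),.1)[:2];print(ctr)
for it in range(5):
    P=[]
    for a in np.linspace(0,2*np.pi,72,endpoint=False):
        rs=np.linspace(.009,.015,30);uv=np.array([proj(c,[ctr[0]+r*np.cos(a),ctr[1]+r*np.sin(a),.1]) for r in rs],np.float32)
        p=cv2.remap(g,uv[None,:,0],uv[None,:,1],1)[0];P.append(ctr+rs[p.argmin()]*np.array([np.cos(a),np.sin(a)]))
    P=np.array(P);(x,y),(w,h),_=cv2.fitEllipse(P.astype(np.float32)*1000);ctr=np.array([x,y])/1000
print(ctr,w,h)
cs=cam("scene");print(ray(cs,(340.1,161.5),.1)[:2]+[.00236,.00122])
E
```

```text
[ 0.43137384 -0.34482073]
[ 0.429439  -0.3441037] 23.356477737426758 27.595149993896484
[ 0.43084588 -0.34701542]
```

Emit:
servo_tool --series '[[[-1,0.007,0.15,0,0],[-1,0,0.147,-0.15,0],[-1,0,0,-0.25,0],[-1,0,0,-0.25,0],[-1,0,0,-0.12,0],[-1,0,0,0,0],[-1,0,0,0,0]]]'

```text
t: 18.2
tcp_pos: [0.4316, -0.3454, 0.3822]
eef_rot: [0.0, 0.715, 0.699, 0.0]
force: [0.7, 0.7, -2.7]
opening: 0.0151
grip_force: 58.9
```

```bash
python3 st.py; python3 - <<'E'
from h import *
ims=[]
for n in("scene","side"):
    c=cam(n);u=proj(c,[.431,-.345,.1]).astype(int);im=imaging.grab_frame(n)
    ims.append(cv2.resize(im[u[1]-30:u[1]+20,u[0]-25:u[0]+25],(390,390),interpolation=2))
cv2.imwrite("pics/c6.png",np.hstack(ims)[:,:,::-1])
E
```

```text
18.2 [ 0.4316 -0.3454  0.3822] tipz 0.1072 F [ 0.7   0.69 -2.7 ] T [ 0.017 -0.     0.032] yaw 1.5486 q7 0.482 0.015146684276234407
```

View pics/c6.png

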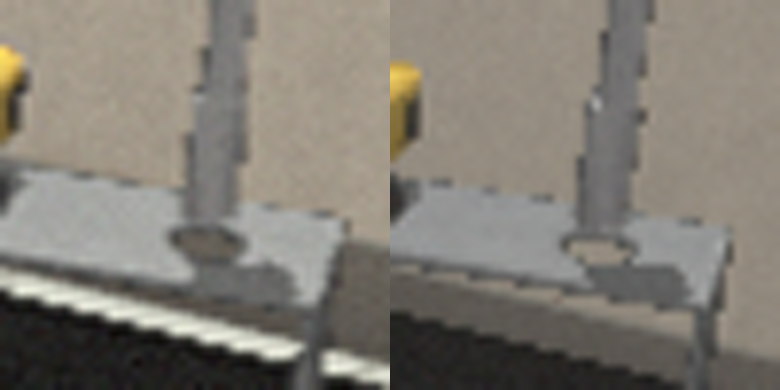

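The tip sits slightly off toward −x/−y, by about 1 to 2 mm. I'll nudge it and lower by feel.

Emit:
servo_tool --series '[[[-1,0.005,0.018,0,0],[-1,0,0,-0.05,0],[-1,0,0,-0.03,0],[-1,0,0,-0.02,0],[-1,0,0,0,0]]]'

```text
t: 18.8
tcp_pos: [0.4314, -0.3439, 0.3708]
eef_rot: [-0.0, 0.715, 0.699, -0.0]
force: [1.0, 0.2, -3.3]
opening: 0.0151
grip_force: 59.1
```

```bash
python3 st.py
```

```text
18.8 [ 0.4314 -0.3439  0.3708] tipz 0.0958 F [ 0.97  0.23 -3.26] T [ 0.024 -0.02  -0.037] yaw 1.5479 q7 0.476 0.015114907288368154
```

Emit:
servo_tool --series '[[[-1,0,0,-0.1,0],[-1,0,0,-0.1,0],[-1,0,0,-0.1,0],[-1,0,0,0,0]]]'

```text
t: 19.2
tcp_pos: [0.4309, -0.3435, 0.3391]
eef_rot: [-0.002, 0.715, 0.699, -0.0]
force: [-0.2, 0.1, -2.8]
opening: 0.0152
grip_force: 58.9
```

```bash
python3 st.py
```

```text
19.2 [ 0.4309 -0.3435  0.3391] tipz 0.0641 F [-0.18  0.14 -2.76] T [ 0.055 -0.017 -0.077] yaw 1.548 q7 0.467 0.015150583151411828
```

Emit:
servo_tool --series '[[[-1,0,0,-0.15,0],[-1,0,0,-0.15,0],[-1,0,0,-0.15,0],[-1,0,0,-0.04,0],[-1,0,0,0,0],[-1,0,0,0,0]]]'

```text
t: 19.8
tcp_pos: [0.4319, -0.3441, 0.2929]
eef_rot: [0.0, 0.715, 0.699, 0.0]
force: [0.1, 0.3, -3.2]
opening: 0.0151
grip_force: 58.9
```

```bash
python3 st.py
```

```text
19.8 [ 0.4319 -0.3441  0.2929] tipz 0.0179 F [ 0.11  0.28 -3.16] T [-0.02   0.05  -0.041] yaw 1.548 q7 0.452 0.015109868266202755
```

Now the last 8 mm, gently.

Emit:
servo_tool --series '[[[-1,0,0,-0.03,0],[-1,0,0,-0.02,0],[-1,0,0,-0.015,0],[-1,0,0,0,0],[-1,0,0,0,0]]]'

```text
t: 20.3
tcp_pos: [0.4316, -0.3439, 0.2858]
eef_rot: [0.0, 0.715, 0.699, 0.0]
force: [-0.8, -0.6, -2.4]
opening: 0.0151
grip_force: 59.0
```

```bash
python3 st.py
```

```text
20.3 [ 0.4316 -0.3439  0.2858] tipz 0.0108 F [-0.77 -0.64 -2.42] T [-0.009  0.018 -0.011] yaw 1.548 q7 0.45 0.015061761251318133
```

Emit:
servo_tool --series '[[[-1,0,0,-0.007,0],[-1,0,0,-0.005,0],[-1,0,0,0,0]]]'

```text
t: 20.6
tcp_pos: [0.4317, -0.344, 0.2854]
eef_rot: [0.0, 0.715, 0.699, -0.0]
force: [-2.8, 1.3, 5.6]
opening: 0.0152
grip_force: 60.3
```

```bash
python3 st.py
```

```text
20.6 [ 0.4317 -0.344   0.2854] tipz 0.0104 F [-2.78  1.32  5.57] T [0.328 0.487 0.047] yaw 1.5479 q7 0.449 0.015153299112914182
```

The collar is resting on the plate. I'll release and go up.

Emit:
servo_tool --series '[[[-1,0,0,0.006,0],[0.2,0,0,0,0],[0.2,0,0,0,0],[0.2,0,0,0,0],[0.2,0,0,0,0],[0.2,0,0,0.1,0],[0.2,0,0,0.2,0],[0.2,0,0,0.3,0],[0.2,0,0,0.4,0],[0.2,0,0,0.3,0],[0.2,0,0,0,0],[0.2,0,0,0,0]]]'

```text
t: 21.8
tcp_pos: [0.4316, -0.3439, 0.4164]
eef_rot: [0.001, 0.715, 0.699, 0.0]
force: [-0.3, 0.6, -0.4]
opening: 0.0519
grip_force: 0.0
```

```bash
python3 st.py; python3 - <<'E'
from h import *
w=imaging.grab_frame("wrist");c=cam("scene");im=imaging.grab_frame("scene")
cv2.imwrite("pics/c7.png",np.hstack([cv2.resize(im[110:220,260:400],(400,314),interpolation=2),cv2.resize(w,(400,314))])[:,:,::-1])
E
```

```text
21.8 [ 0.4316 -0.3439  0.4164] tipz 0.1414 F [-0.34  0.58 -0.42] T [-0.015  0.058 -0.005] yaw 1.5479 q7 0.487 0.051853440039370306
```

View pics/c7.png

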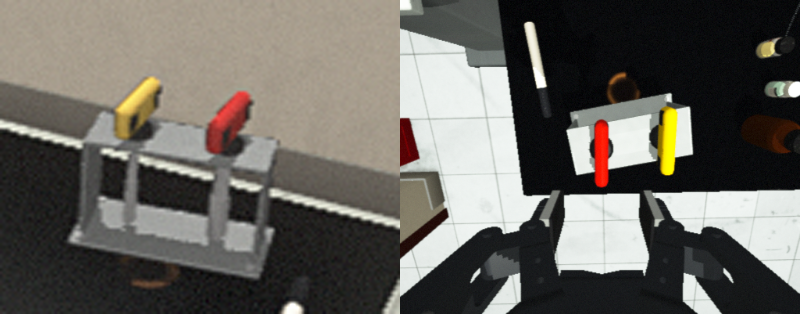

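The red key hangs upright in its hole with the fingers clear, and the bystanders haven't moved.

```bash
python3 -c "
from station import ticket
print(ticket.close_job())"
```

```text
the job is handed in; nothing more can be done
None
```

The job is handed in after about 22 s: the screw was turned to a clear stop (about 0.37 N m), and the red key hangs upright in its hole with the yellow key, vials and bottle undisturbed; `close_job()` returned no verdict.

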